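# Close the bench centrifuge with its double lid and take the outer cover off again

## Robot

A 7-joint arm with a two-finger parallel gripper is mounted at the origin on the work surface. World frame = base frame: x ahead of the robot, y to its left, z up, the work surface at z = 0. Lengths are in m, angles in rad, forces in N, time in s.
With the tool pointing down it reaches from about 0.4 to 0.85 m from the base axis. Payload 10.4 kg.
Tool frame: the origin (TCP) lies on the centre line of the jaws, within the pads' length; the fingertips stand 8 mm ahead of it and the grasp point (between the pads) lies 11 mm behind it; z points along the fingers, y is the direction in which the jaws open and shut (so a half turn about z gives the same grasp; the last joint's range is limited). The gripper opens to 85 mm and grips with 20 to 120 N. Pads are 22 mm wide; open, the fingers measure 114 mm over their backs; the gripper's body (76 mm by 85 mm) begins 54 mm behind the grasp point. The pads swing forward as they close: fully open they stand 13 mm farther back than shut.
Start: joints at [-1.209, 0.332, -0.065, 1.46, 0.022, 1.35, -0.088], TCP at [0.235, 0.579, 0.239] pointing down, gripper open.
Joint ranges: [-2.6, 2.6], [-0.5, 2.12], [-1.47, 1.34], [0.16, 2.42], [-1.27, 4.41], [0.06, 2.06], [-2.6, 2.6]. Speed limits (rad/s): [2.22, 2.22, 2.79, 2.79, 3.14, 3.14, 3.14].

## Interface

Orientations are given as a unit quaternion [x, y, z, w].
In Python, from workcell import manip gives the robot as it stands.
- The arm moves only by the tool arm_command, never from a script. Its argument "targets" is text: rows parted by semicolons, each of 6 numbers parted by spaces: the shift along the tool's x, y, z in mm, then the turn, a rotation vector about the tool's x, y, z in rad. A call has 1 to 5 rows; each row shifts and turns the commanded pose from where the row before left it, along the tool's axes as they then stand; what a row does not reach is not made up. A row lasts 1/8 s, in which the tool goes at most 62.5 mm and 10.7 degrees, less where a joint would pass 70% of its speed; a pose out of reach is approached as far as the arm can. A call is refused whole if a number of a shift passes 62.5 or a number of a turn 0.188, either way. A call with a gripper value outside its range is refused whole. "grip" is the finger opening in mm, from 0 to 85.4, set as the call begins (left out, the last holds). The fingers move at their own pace and stop on an object; "squeeze" is the grip in N (left out, the last holds). Time passes only in rows, so rows that do not move let the fingers close. It gives the time, the measured TCP pose, the force and the opening at its end, in the units of the state.
- manip.get_obs(): the state, without advancing time (a new reading comes with each control period).
- manip.camera(name): name is "scene" or "top" or "wrist"; returns a dict with "frame" (420x560x3 uint8, red, green, blue), "vertical_fov" (degrees; the focal length in pixels is half the picture's height over the tangent of half this angle, whatever the lens; pixels are square), "cx", "cy" (the principal point, pixels), "rvec" (rotation vector, rad) and "tvec" (3), from world to camera coordinates, as OpenCV has them. Camera axes: x right, y down, z forward; pixel columns grow to the right and rows downward; lengths in m; the calibration is good to about 2 mm. A picture is of the moment at which its call begins. There is no depth.
- manip.hand_in(): hands the job in, once; it reports no verdict.
Trained networks look in a picture, given as the dict that the camera call returned (one of the last four; its "shot" number tells which), for a name from the list of things; names that differ only in an ending like _2 or _b are one class to them, and where a whole thing is asked for, a point or a joint stands for the part that bears it (a point fixed in the world has none). Each returns a list of dicts, best first, with "p" (0 to 1); they miss things now and then, are a little off and sometimes report something else, mostly with a low value. They report only what shows in the picture. A call takes as long as a camera call.
- manip.search_frame(picture, name): "xyz" ([x, y, z] in m, in the coordinates of the camera as it stood for that picture, good to about 4 mm: the middle of the surface that is visible of it).
The state is a dict: "clock": time; "joint_pos": joint angles; "joint_velocities": joint speeds; "tau": joint torques, N m; "position": TCP position; "ee_rot": TCP orientation; "ft_force": force on the tool from outside, world axes, zero at the start; "torque": the same for the moment, N m; "grip_width": opening from 0.0 (shut) to 1.0 (fully open).
Only numpy, scipy, OpenCV 4.12 (cv2) and the standard library are available. Lean on these libraries where they do the work, as an engineer would, in place of code of your own. Each camera call takes 0.05 s, during which the arm holds its last target.

## Task

Press the rotor-lock button of the small round centrifuge fully down and let it come back up. Then pick the whole double lid off its stand by the inner lid's stem, lower it upright until the inner lid is fully home in the centrifuge's mouth before letting go of the stem, and lift the outer cover alone straight up by its collar, leaving the inner lid seated and undisturbed. Finish holding the level cover at least 6 cm above where it sat, still over the centrifuge, and do not shift the other things on the bench.

Things in the scene. Friction and masses are not known exactly. Their poses are not given: they have to be found in the camera images.
- centrifuge: Small round bench centrifuge, fixed: cream drum 170 mm across with a blue band, flat top at 85 mm; on it a steel neck, 100 mm outside, 86 mm inside, up to 120 mm above the bench. Origin: on the bench at the drum's axis, z up. On its own +x side a cream pod (80 mm wide, 60 mm tall, reaching 150 mm from the axis) carries the button.
- centrifuge_mouth (a point): Centre of the open mouth, level with the top rim of the neck (120 mm above the bench). The inner lid is home when its origin is at this point, its flange on the rim.
- lock_button (a joint): Rotor-lock button, travel in m: 0 is up, 0.006 is fully down. It springs back by itself; it moves straight down, begins to yield at about 1.5 N and takes about 5 N to be fully down.
- lock_button_top (a point): Centre of the top face of the button, a plain grey cap 26 mm across in a black collar 44 mm across on the control pod; 82 mm above the bench when up. The point moves with the button.
- lid_stand: Parking stand of the double lid, fixed to the bench: dark steel foot 130 mm across and 10 mm thick, and on it a steel neck like the centrifuge's (100 mm outside, 86 mm inside) whose rim is 45 mm above the bench. Origin: on the bench at its axis, z up. The double lid starts seated on it.
- inner_lid: Inner lid, aluminium, 0.16 kg, loose: flange 96 mm across, 6 mm thick; tapered plug below it (76 mm, 62 mm at its foot, 16 mm deep: 4 mm play in a neck); central round stem 20 mm across, top 61 mm above the origin, which is the centre of the flange's underside, z up. The cover hides all but the top 26 mm of the stem. Lifted by the stem it carries the cover on its flange.
- outer_lid: Outer cover, grey plastic, 0.12 kg, loose on the inner flange: plate 116 mm across, 5 mm thick; skirt 16 mm down; round collar 46 mm across rising to z = 29 mm round a 28 mm hole, through which the inner stem passes with 4 mm play. Origin: centre of the plate's underside, z up; nested, it lies 6 mm above the inner lid's origin and the stem stands 26 mm above the collar.
- stain_bottle: Bystander, to be left alone: amber glass bottle, 56 mm across, 120 mm tall, white cap. Origin: centre of its underside.
- pen_pot: Bystander, to be left alone: white ceramic cup, 72 mm across, 95 mm tall. Origin: centre of its underside.
- slide_box: Bystander, to be left alone: flat grey plastic box 76 x 30 x 32 mm. Origin: centre of its underside.
- swab_jar: Bystander, to be left alone: glass jar with steel cap, 64 mm across, 75 mm tall. Origin: centre of its underside.

How it is judged:
On the way, in this order (a step that is already met when the one before it is completed fails the run):
1. the rotor-lock button is pressed fully down (value of joint lock_button above 0.0052 m), for 0.05 s.
2. the button has come back up (value of joint lock_button below 0.0012 m), for 0.1 s.
3. both lids are lifted off the stand together by the stem (z of outer_lid in the frame of inner_lid below 0.011 m and horizontal distance between outer_lid and inner_lid below 0.009 m and height (world z) of inner_lid above 0.075 m and contact force between inner_lid and lid_stand below 0.1 N and contact force between the fingers and inner_lid above 1 N), for 0.2 s.
4. the nested lids sit fully home in the centrifuge's mouth, the stem still held (z of outer_lid in the frame of inner_lid below 0.011 m and horizontal distance between outer_lid and inner_lid below 0.009 m and horizontal distance between inner_lid and centrifuge_mouth below 0.009 m and z of inner_lid in the frame of centrifuge_mouth between -0.004 and 0.004 m and angle between inner_lid's own z axis and vertical below 0.08 rad and contact force between the fingers and inner_lid above 0.5 N), for 0.05 s.
5. the stem has been let go and the nested lids rest in the mouth (z of outer_lid in the frame of inner_lid below 0.011 m and horizontal distance between outer_lid and inner_lid below 0.009 m and horizontal distance between inner_lid and centrifuge_mouth below 0.009 m and z of inner_lid in the frame of centrifuge_mouth between -0.004 and 0.004 m and angle between inner_lid's own z axis and vertical below 0.08 rad and contact force between the fingers and inner_lid below 0.1 N), for 0.1 s.
At the end, for the whole second after the job is handed in: Inner lid home in the mouth (9 mm sideways, 4 mm in height, 0.08 rad), at rest, untouched; cover held still in the fingers (over 1 N), over 55 mm above the inner lid's origin, within 70 mm sideways of the mouth, tilted under 0.25 rad, touching neither inner lid nor centrifuge; button up (horizontal distance between inner_lid and centrifuge_mouth below 0.009 m and z of inner_lid in the frame of centrifuge_mouth between -0.004 and 0.004 m and angle between inner_lid's own z axis and vertical below 0.08 rad and contact force between the fingers and inner_lid below 0.2 N and linear speed of inner_lid below 0.02 m/s and z of outer_lid in the frame of inner_lid above 0.055 m and horizontal distance between outer_lid and centrifuge_mouth below 0.07 m and angle between outer_lid's own z axis and vertical below 0.25 rad and linear speed of outer_lid below 0.03 m/s and contact force between the fingers and outer_lid above 1 N and contact force between outer_lid and inner_lid below 0.1 N and contact force between outer_lid and centrifuge below 0.1 N and value of joint lock_button below 0.0012 m); the arm keeps its last pose, push and grip.
It fails at once if the two lids come apart while the inner lid is not home in the centrifuge's mouth (distance between outer_lid and inner_lid above 0.02 m and distance between inner_lid and centrifuge_mouth above 0.012 m).
It fails at once if the inner lid is tipped by more than 0.35 rad (angle between inner_lid's own z axis and vertical above 0.35 rad).
It fails at once if a bystander is shifted by more than 25 mm or knocked over (distance of any of stain_bottle, pen_pot, slide_box, swab_jar from where it was at the start of the episode above 0.025 m or angle between any of stain_bottle, pen_pot, slide_box, swab_jar's own z axis and vertical above 0.3 rad).
It also fails if it takes over 72 s, if anything falls off the work surface, if the arm or the gripper's body presses on something with over 40 N, if the wrist force passes 120 N, or if a joint passes its speed limit or range.

## Working session

There is one attempt and no reset: what is moved stays moved. The work goes in short steps, Python scripts to look and compute and a tool call to move; the robot and the scene stay as the last step left them, time stands still between calls to the robot, and variables do not carry over. Pictures are saved under pics/ and viewed, and the job is handed in when it is done.

Besides the shell and the picture viewer there is one more tool, called after ">>>" by a JSON object that holds its "op" and its "data", one argument or row to a line. arm_command: Moves the arm, as the interface text tells. Its arguments: {"type":"object","properties":{"targets":{"type":"string"},"grip":{"type":"number"},"squeeze":{"type":"number"}},"required":["targets"]}

```bash
ls; mkdir -p pics
cat > h.py <<'E'
from workcell import manip
import numpy as np, cv2
from scipy.spatial.transform import Rotation as R
def cam(n,save=None):
    p=manip.camera(n)
    if save: cv2.imwrite('pics/'+save+'.png',p['frame'][:,:,::-1])
    return p
def K(p):
    f=p['frame'].shape[0]/2/np.tan(np.radians(p['vertical_fov'])/2)
    return np.array([[f,0,p['cx']],[0,f,p['cy']],[0,0,1]])
def RT(p): return R.from_rotvec(np.ravel(p['rvec'])).as_matrix(), np.ravel(p['tvec'])
def c2w(p,x):
    r,t=RT(p); return r.T@(np.array(x)-t)
def w2p(p,X):
    r,t=RT(p); c=K(p)@(r@np.array(X)+t); return c[:2]/c[2]
def ray(p,u,v,z):
    r,t=RT(p); d=r.T@np.linalg.inv(K(p))@np.array([u,v,1]); o=-r.T@t
    return o+d*(z-o[2])/d[2]
def st():
    o=manip.get_obs(); print('t',o['clock'],'pos',np.round(o['position'],4),'eul',np.round(R.from_quat(o['ee_rot']).as_matrix(),3).tolist(),'F',np.round(o['ft_force'],2),'T',np.round(o['torque'],2),'g',o['grip_width']); return o
E
python3 - <<'E'
from h import *
o=st(); print(o)
for n in ['scene','top','wrist']:
    p=cam(n,n+'0'); print(n,p['vertical_fov'],p['cx'],p['cy'],p['frame'].shape,p['shot'], 'campos',-RT(p)[0].T@RT(p)[1])
    for k in ['centrifuge','lock_button_top','lid_stand','inner_lid','outer_lid','stain_bottle','pen_pot','slide_box','swab_jar']:
        for d in manip.search_frame(p,k)[:2]:
            w=c2w(p,d['xyz']); print(n,k,round(d['p'],2),np.round(w,3),np.round(w2p(p,w)))
print(manip.get_obs()['clock'])
E
```

```text
pics
t 0.0 pos [0.2345 0.5789 0.2385] eul [[-0.927, 0.375, -0.001], [0.375, 0.927, -0.001], [-0.0, -0.001, -1.0]] F [ 0.03 -0.53  0.02] T [ 0.02 -0.01  0.01] g 0.999040335747892
{'clock': 0.0, 'joint_pos': array([-1.20860055,  0.33288304, -0.06469532,  1.46096184,  0.02158679,
        1.34993642, -0.08850128]), 'joint_velocities': array([ 0.00212332,  0.00027157,  0.0004599 , -0.00163545,  0.00265087,
        0.00036317, -0.00110233]), 'tau': array([-2.76983619e-04, -6.25423694e+01,  4.88994049e-02, -3.91614783e+01,
        1.61186251e-02,  9.61314101e-03, -3.17533340e-05]), 'position': array([0.23446585, 0.57893695, 0.23849916]), 'ee_rot': array([ 1.91206740e-01,  9.81549502e-01, -7.38224093e-04, -1.13158442e-04]), 'ft_force': array([ 0.02613107, -0.53015505,  0.02369426]), 'torque': array([ 0.01679299, -0.01016904,  0.00927901]), 'grip_width': 0.999040335747892}
scene 53.37987756391997 279.44380101898685 208.8145393625234 (420, 560, 3) 1 campos [ 1.03306296 -0.73649718  0.82844277]
scene centrifuge 0.96 [0.539 0.132 0.077] [282. 181.]
scene centrifuge 0.39 [0.602 0.211 0.084] [313.
[... 757 characters left out ...]
p 0.47 [0.603 0.214 0.08 ] [196. 196.]
top lock_button_top 0.18 [ 0.491 -0.148  0.056] [329. 238.]
top lid_stand 0.82 [ 0.468 -0.114  0.011] [315. 247.]
top inner_lid 0.43 [ 0.494 -0.145  0.108] [330. 237.]
top outer_lid 0.8 [ 0.491 -0.148  0.055] [329. 239.]
top outer_lid 0.45 [0.493 0.39  0.08 ] [128. 236.]
top stain_bottle 0.58 [0.495 0.39  0.081] [129. 235.]
top pen_pot 0.64 [ 0.517 -0.455  0.052] [440. 230.]
top slide_box 0.8 [ 0.435 -0.01   0.033] [278. 259.]
wrist 69.20570938652106 278.63203098218906 209.84461412045167 (420, 560, 3) 3 campos [0.16578486 0.60700707 0.3742159 ]
wrist centrifuge 0.82 [0.437 0.22  0.038] [100. 405.]
wrist outer_lid 0.53 [0.439 0.221 0.036] [102. 404.]
1.5
```

View pics/top0.png

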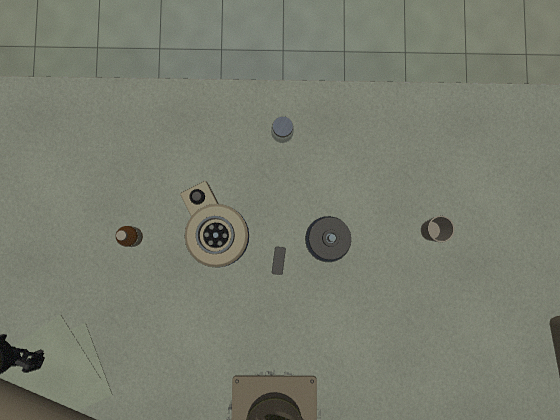

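View pics/scene0.png

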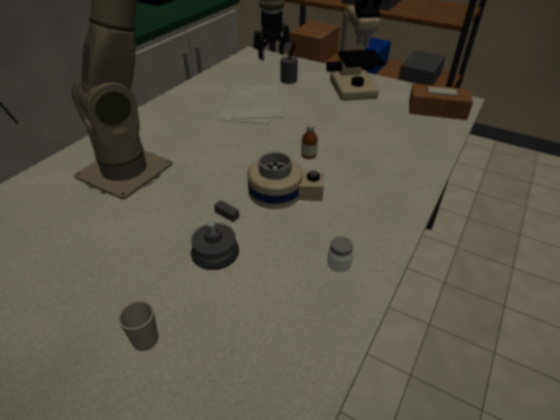

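Run:
```python
import cv2
a=cv2.imread('pics/top0.png')
c=a[170:290,170:370]
cv2.imwrite('pics/top0z.png',cv2.resize(c,None,fx=4,fy=4,interpolation=cv2.INTER_CUBIC))
```

```text
(no output)
```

View pics/top0z.png

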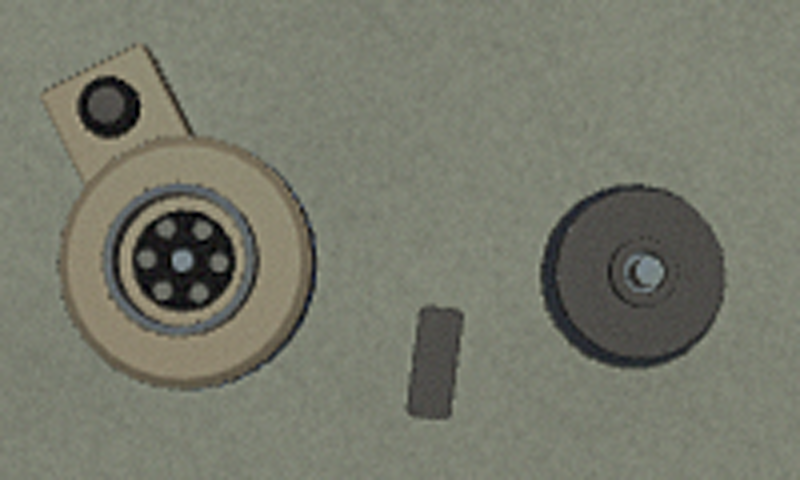

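The top picture shows the centrifuge neck at about (215,235), the button at (197,196) and the lid stem at (332,238). The scene view agrees. Next I compute their positions.

Run:
```python
from h import *
p=cam('top')
for n,u,v,z in [('button',197,196.6,.082),('neck',215.3,234.8,.12),('drum',217,235.6,.085),('stemtop',331.8,238,.106),('plate',329.9,239,.056),('pod end L',180.5,193.2,.06),('pod end R',205.5,181,.06)]:
    print(n,np.round(ray(p,u,v,z),4))
```

```text
button [0.6001 0.2108 0.082 ]
neck [0.4968 0.1557 0.12  ]
drum [0.4959 0.1549 0.085 ]
stemtop [ 0.4912 -0.149   0.106 ]
plate [ 0.4899 -0.1497  0.056 ]
pod end L [0.6113 0.2591 0.06  ]
pod end R [0.6456 0.1918 0.06  ]
```

>>> {"op": "arm_command", "data": {
  "targets": "-48 -20 0 0 0 0; -48 -20 0 0 0 0; -48 -20 0 0 0 0; -48 -20 0 0 0 0; -48 -20 0 0 0 0",
  "grip": 0,
  "squeeze": 40
}}

```text
clock: 2.17
position: [0.4206, 0.3952, 0.2395]
ee_rot: [0.191, 0.982, 0.0, 0.0]
ft_force: [1.0, 0.5, 0.1]
grip_width: 0.002
```

>>> {"op": "arm_command", "data": {
  "targets": "-48 -20 0 0 0 0; -48 -20 0 0 0 0; -45 -20 0 0 0 0; -40 -20 0 0 0 0; 0 0 0 0 0 0"
}}

```text
clock: 2.8
position: [0.5596, 0.2502, 0.2392]
ee_rot: [0.194, 0.981, -0.001, 0.001]
ft_force: [-0.1, 0.3, 0.2]
grip_width: 0.002
```

Run:
```python
from h import *
o=st(); 
p=cam('wrist','w1'); print('campos',-RT(p)[0].T@RT(p)[1])
for k in ['centrifuge','lock_button_top','inner_lid']:
    for d in manip.search_frame(p,k)[:2]:
        w=c2w(p,d['xyz']); print(k,round(d['p'],2),np.round(w,3),np.round(w2p(p,w)))
print(w2p(p,[.6,.211,.082]),w2p(p,[.4968,.1557,.12]))
```

```text
t 2.8 pos [0.5596 0.2502 0.2392] eul [[-0.924, 0.381, 0.001], [0.381, 0.924, -0.002], [-0.002, -0.001, -1.0]] F [-0.08  0.3   0.21] T [ 0.02  0.04 -0.04] g 0.00166784787579908
campos [0.49087355 0.27860117 0.37401785]
centrifuge 0.83 [0.503 0.182 0.084] [190. 168.]
lock_button_top 0.75 [0.598 0.214 0.08 ] [261. 240.]
[258.7279144  243.34368576] [147.47279411 180.54145261]
```

View pics/w1.png

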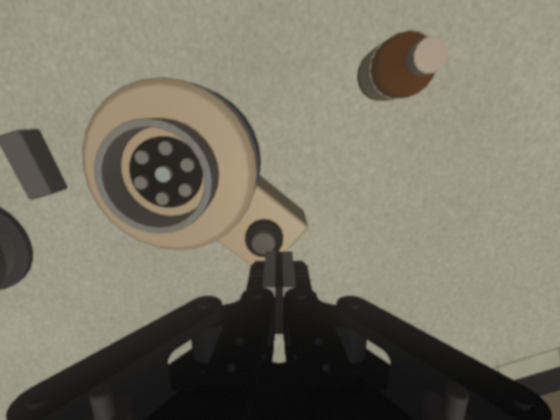

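The wrist picture shows the button cap at about (263,243) and the neck's rim centred near (156,175).

```bash
cat >> h.py <<'E'
def go(x,y,z):
    o=manip.get_obs(); m=R.from_quat(o['ee_rot']).as_matrix()
    d=np.array([x,y,z])-o['position']; print('need tool mm',np.round(m.T@d*1000,1),'rotvec to level',np.round((R.from_matrix(m).inv()*R.from_matrix(np.array([[np.r_[m[:2,0],0]/np.linalg.norm(m[:2,0])],[np.cross([0,0,-1],np.r_[m[:2,0],0]/np.linalg.norm(m[:2,0]))],[[0,0,-1]]]).reshape(3,3).T)).as_rotvec(),4))
def up(f,box,s,name):
    a=cv2.imread('pics/'+f+'.png')[box[1]:box[3],box[0]:box[2]]
    cv2.imwrite('pics/'+name+'.png',cv2.resize(a,None,fx=s,fy=s,interpolation=cv2.INTER_CUBIC))
E
python3 - <<'E'
from h import *
up('w1',(80,100,320,280),3.3,'w1z')
p=cam('wrist')
print(ray(p,263,243,.082),ray(p,156,175,.12))
go(.601,.2115,.11)
E
```

```text
[0.59813421 0.2216902  0.082     ] [0.49271732 0.17017527 0.12      ]
need tool mm [-58.  -24.7 129.3] rotvec to level [ 0.0005 -0.0005 -0.    ]
```

View pics/w1z.png

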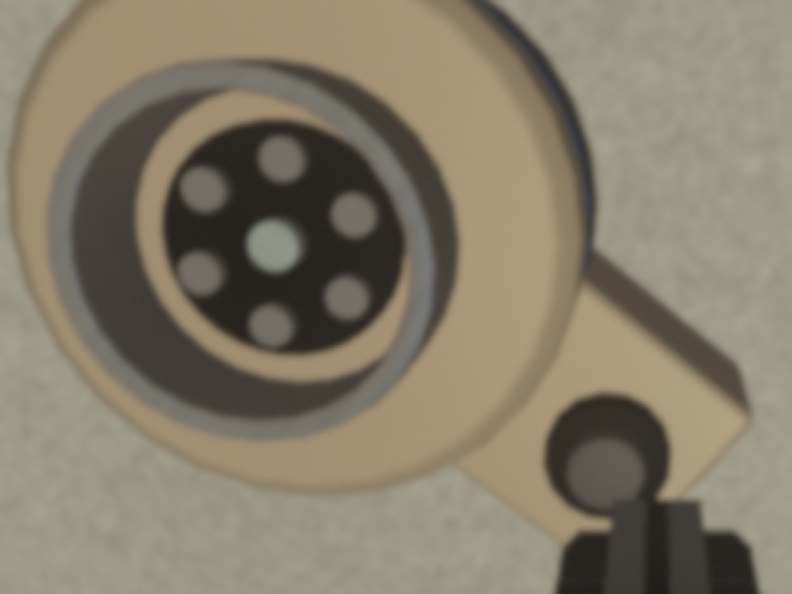

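Run:
```python
from h import *
o=st()
p=cam('wrist','w2'); print(p.keys(),'campos',-RT(p)[0].T@RT(p)[1])
up('w2',(80,100,320,280),3.3,'w2z')
print(w2p(p,[.6,.211,.082]),w2p(p,[.4968,.1557,.12]))
st()
```

```text
t 3.05 pos [0.5564 0.256  0.2393] eul [[-0.928, 0.373, -0.0], [0.373, 0.928, 0.001], [0.001, 0.0, -1.0]] F [0.14 0.02 0.34] T [ 0.02 -0.    0.05] g 0.002061252619013789
dict_keys(['frame', 'vertical_fov', 'cx', 'cy', 'rvec', 'tvec', 'shot']) campos [0.48753962 0.28341273 0.37423816]
[254.21553098 248.06783526] [143.29764367 185.67476768]
t 3.1 pos [0.5564 0.2558 0.2394] eul [[-0.928, 0.373, -0.0], [0.373, 0.928, 0.001], [0.0, 0.0, -1.0]] F [-0.39  0.16  0.38] T [0.02 0.02 0.01] g -0.000600041195707332
```

View pics/w2z.png

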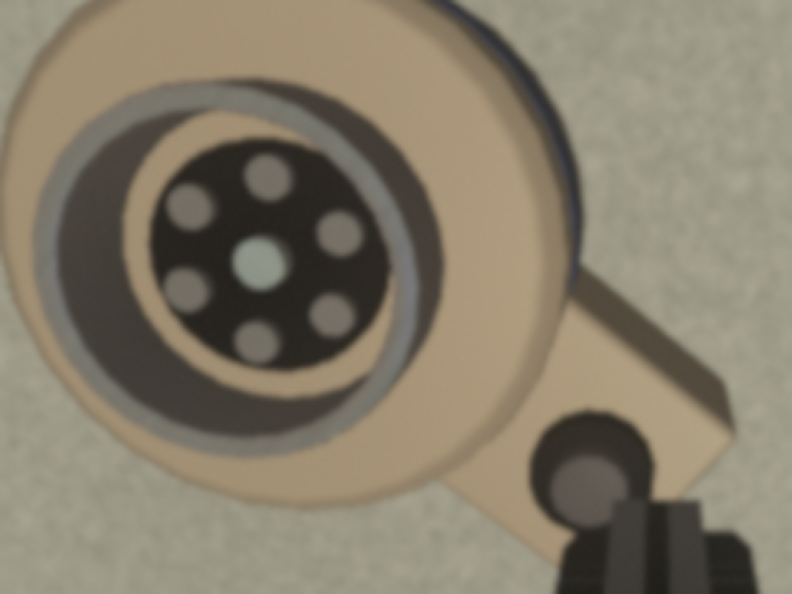

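Run:
```python
from h import *
p=cam('wrist')
print(-RT(p)[0].T@RT(p)[1],ray(p,259,248.5,.082),ray(p,148.3,181.7,.12))
# outer-rim circle fit
for c in [(.4968,.1557),(.493,.152)]:
    a=[w2p(p,[c[0]+.05*np.cos(t),c[1]+.05*np.sin(t),.12]) for t in np.linspace(0,6.28,100)]; a=np.array(a); print(a.min(0),a.max(0))
print('obs',33/3.3+80,82/3.3+100,418/3.3+80,457/3.3+100)
go(.5985,.2095,.11)
```

```text
[0.48760593 0.28330127 0.37426249] [0.60243671 0.21527985 0.082     ] [0.49544807 0.16118859 0.12      ]
[ 83.67604436 124.64566551] [202.22676364 239.90005604]
[ 77.41567108 121.87803367] [196.35565987 237.69660348]
obs 90.0 124.84848484848484 206.66666666666669 238.4848484848485
need tool mm [-56.2 -27.2 129.4] rotvec to level [ 0.0004 -0.0003 -0.    ]
```

Run:
```python
from h import *
o=manip.get_obs();p=cam('wrist');m=R.from_quat(o['ee_rot']).as_matrix()
for d in [(0,0,.008),(.011,0,.008),(-.011,0,.008),(.011,.0,-.02),(0,.01,.008)]: print(d,w2p(p,o['position']+m@np.array(d)))
up('w2',(220,230,340,330),6,'w2f')
r,t=RT(p); print(np.round(r@m,3), r@o['position']+t)
# solve neck
from scipy.optimize import least_squares
th=np.linspace(0,6.28,200)
f=lambda c:(lambda a:np.r_[a.min(0),a.max(0)]-[90,124.85,206.67,238.5])(np.array([w2p(p,[c[0]+.05*np.cos(t),c[1]+.05*np.sin(t),.12]) for t in th]))
s=least_squares(f,[.4968,.1557]);print(s.x,s.fun)
```

```text
(0, 0, 0.008) [278.83550844 265.41746613]
(0.011, 0, 0.008) [278.81462461 245.94358148]
(-0.011, 0, 0.008) [278.85555697 284.1124343 ]
(0.011, 0.0, -0.02) [278.92129108 272.97665441]
(0, 0.01, 0.008) [298.05611569 265.38798271]
[[-0.001  1.    -0.001]
 [-0.956 -0.001 -0.294]
 [-0.294  0.001  0.956]] [1.14124336e-04 3.12621519e-02 1.50707518e-01]
[0.49829272 0.15990516] [-0.92120355 -0.70453109  0.9371913   1.00495108]
```

View pics/w2f.png

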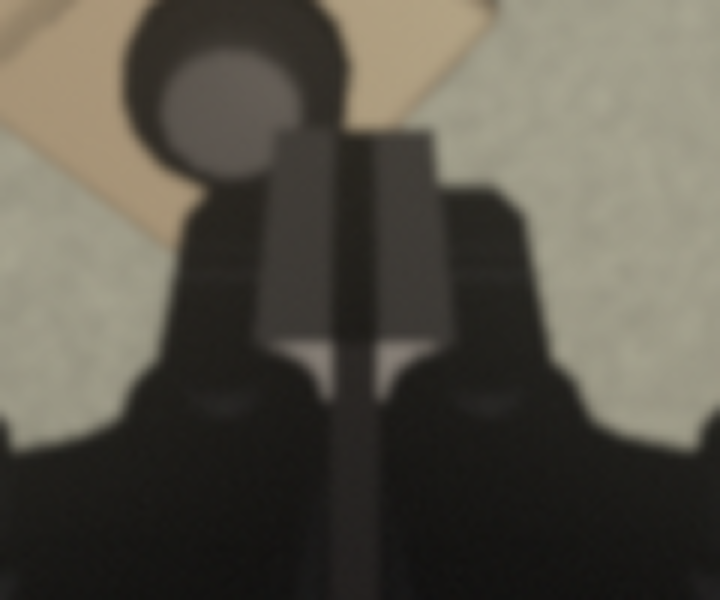

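>>> {"op": "arm_command", "data": {
  "targets": "-29 -11 20 0 0 0; -28 -11 30 0 0 0; 0 0 40 0 0 0; 0 0 40 0 0 0; 0 0 0 0 0 0"
}}

```text
clock: 3.82
position: [0.5997, 0.2124, 0.1064]
ee_rot: [0.191, 0.982, -0.002, -0.002]
ft_force: [0.6, 0.4, 0.3]
grip_width: -0.0
```

Run:
```python
from h import *
st(); p=cam('wrist','w3'); go(.601,.2135,.10);p=cam('scene','s3')
up('w3',(200,180,360,300),5,'w3z'); up('s3',(240,90,380,210),5,'s3z')
```

```text
t 3.825 pos [0.5997 0.2124 0.1064] eul [[-0.927, 0.375, -0.005], [0.375, 0.927, -0.002], [0.004, -0.004, -1.0]] F [0.62 0.45 0.34] T [ 0.04 -0.03 -0.06] g -0.00022765568934551817
need tool mm [0.4 0.5 9. ] rotvec to level [-0.0013 -0.0014  0.    ]
```

View pics/w3z.png

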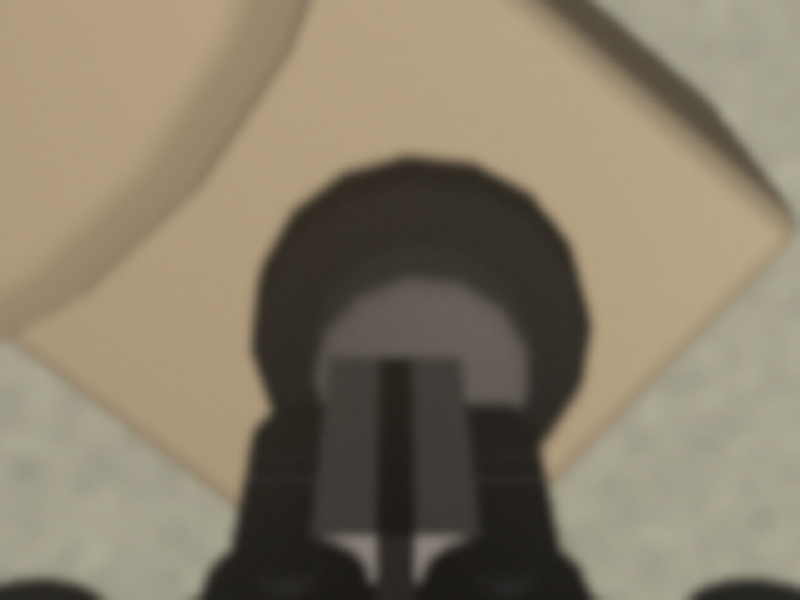

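View pics/s3z.png

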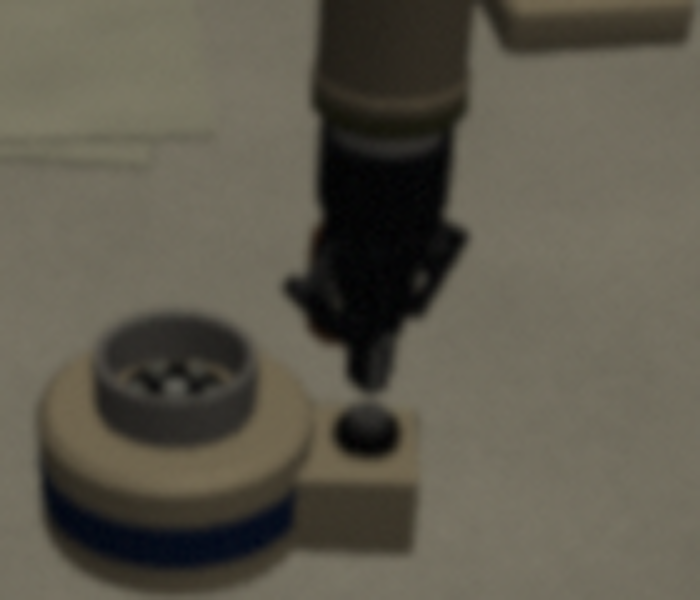

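>>> {"op": "arm_command", "data": {
  "targets": "0 3 8 0 0 0; 0 0 5 0 0 0; 0 0 3 0 0 0; 0 0 2 0 0 0; 0 0 0 0 0 0"
}}

```text
clock: 4.55
position: [0.6029, 0.2154, 0.0912]
ee_rot: [0.191, 0.982, -0.0, -0.0]
ft_force: [0.6, -1.0, 0.2]
grip_width: -0.001
```

>>> {"op": "arm_command", "data": {
  "targets": "0 0 0 0 0 0"
}}

```text
clock: 4.68
position: [0.6031, 0.2154, 0.0915]
ee_rot: [0.191, 0.982, 0.0, 0.0]
ft_force: [0.1, -0.1, -0.0]
grip_width: 0.001
```

>>> {"op": "arm_command", "data": {
  "targets": "0 0 3 0 0 0; 0 0 2 0 0 0; 0 0 2 0 0 0; 0 0 0 0 0 0"
}}

```text
clock: 5.18
position: [0.6033, 0.2155, 0.0846]
ee_rot: [0.191, 0.982, 0.0, 0.0]
ft_force: [0.9, 0.6, 4.3]
grip_width: -0.003
```

>>> {"op": "arm_command", "data": {
  "targets": "0 0 2 0 0 0; 0 0 1 0 0 0; 0 0 0 0 0 0"
}}

```text
clock: 5.55
position: [0.6034, 0.2156, 0.0839]
ee_rot: [0.191, 0.982, 0.001, 0.0]
ft_force: [-8.0, -2.9, 22.9]
grip_width: -0.004
```

>>> {"op": "arm_command", "data": {
  "targets": "0 0 -10 0 0 0; 0 0 -30 0 0 0; 0 0 -50 0 0 0; 0 0 -40 0 0 0; -5 -46 0 0 0 0"
}}

```text
clock: 6.18
position: [0.5911, 0.1745, 0.2141]
ee_rot: [0.189, 0.982, 0.002, 0.002]
ft_force: [0.7, -1.2, -1.2]
grip_width: 0.001
```

>>> {"op": "arm_command", "data": {
  "targets": "-5 -46 0 0 0 0; -5 -46 0 0 0 0; -5 -46 0 0 0 0; -5 -46 0 0 0 0; -5 -46 0 0 0 0",
  "grip": 45
}}

```text
clock: 6.8
position: [0.5261, -0.053, 0.2109]
ee_rot: [0.191, 0.982, 0.0, -0.0]
ft_force: [0.4, -1.7, 1.0]
grip_width: 0.528
```

>>> {"op": "arm_command", "data": {
  "targets": "-4 -46 0 0 0 0; -3 -40 0 0 0 0; 0 0 0 0 0 0; 0 0 0 0 0 0"
}}

```text
clock: 7.3
position: [0.5013, -0.1332, 0.211]
ee_rot: [0.191, 0.982, 0.0, -0.0]
ft_force: [0.7, 0.9, 0.5]
grip_width: 0.529
```

Run:
```python
from h import *
st(); p=cam('wrist','w4'); go(.4912,-.149,.2); print(w2p(p,[.4912,-.149,.106]))
for k in ['inner_lid','outer_lid']:
    for d in manip.search_frame(p,k)[:2]:
        w=c2w(p,d['xyz']); print(k,round(d['p'],2),np.round(w,3),np.round(w2p(p,w)))
```

```text
t 7.3 pos [ 0.5013 -0.1332  0.211 ] eul [[-0.927, 0.375, -0.001], [0.375, 0.927, 0.001], [0.001, 0.0, -1.0]] F [0.73 0.91 0.53] T [ 0.05 -0.05  0.01] g 0.528500468117512
need tool mm [  3.5 -18.9  11. ] rotvec to level [ 0.0002 -0.0008 -0.    ]
[256.22160711 206.50678761]
inner_lid 0.83 [ 0.489 -0.148  0.108] [256. 204.]
outer_lid 0.85 [ 0.486 -0.141  0.057] [265. 184.]
```

View pics/w4.png

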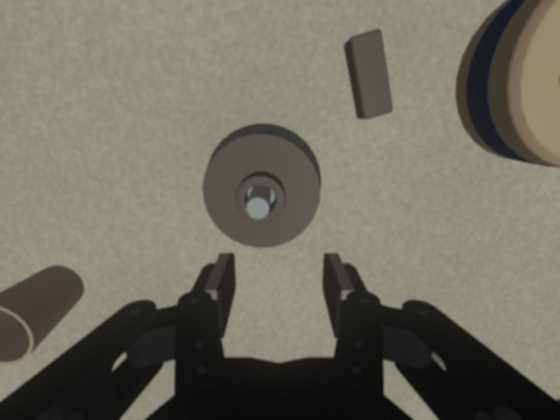

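The wrist picture shows the stem top at (257.5,208), 2 px from the top-camera prediction. The two estimates agree.

Run:
```python
from h import *
p=cam('wrist'); w=ray(p,257.5,208,.106); print(w); st(); go((w[0]+.4912)/2,(w[1]-.149)/2,.093)
```

```text
[ 0.49316572 -0.1480773   0.106     ]
t 7.5 pos [ 0.5016 -0.1329  0.2111] eul [[-0.928, 0.374, -0.0], [0.374, 0.928, 0.0], [0.0, 0.0, -1.0]] F [-0.85 -0.25  0.21] T [-0.03  0.03 -0.03] g 0.5267236053986781
need tool mm [  2.9 -18.  118.1] rotvec to level [ 0.     -0.0004 -0.    ]
```

>>> {"op": "arm_command", "data": {
  "targets": "2 -9 0 0 0 0; 1 -9 10 0 0 0; 0 0 35 0 0 0; 0 0 35 0 0 0; 0 0 0 0 0 0",
  "grip": 45
}}

```text
clock: 8.12
position: [0.4896, -0.1497, 0.1289]
ee_rot: [0.192, 0.981, -0.0, -0.003]
ft_force: [-0.2, -0.4, 1.1]
grip_width: 0.527
```

Run:
```python
from h import *
st(); p=cam('wrist','w5'); go(.4922,-.1485,.093); up('w5',(160,150,400,330),3.3,'w5z')
```

```text
t 8.125 pos [ 0.4896 -0.1497  0.1289] eul [[-0.927, 0.376, -0.005], [0.376, 0.927, 0.0], [0.005, -0.002, -1.0]] F [-0.24 -0.45  1.06] T [ 0.04 -0.01  0.02] g 0.5272170262638051
need tool mm [-0.7  1.8 37.8] rotvec to level [-0.0009 -0.002   0.    ]
```

View pics/w5z.png

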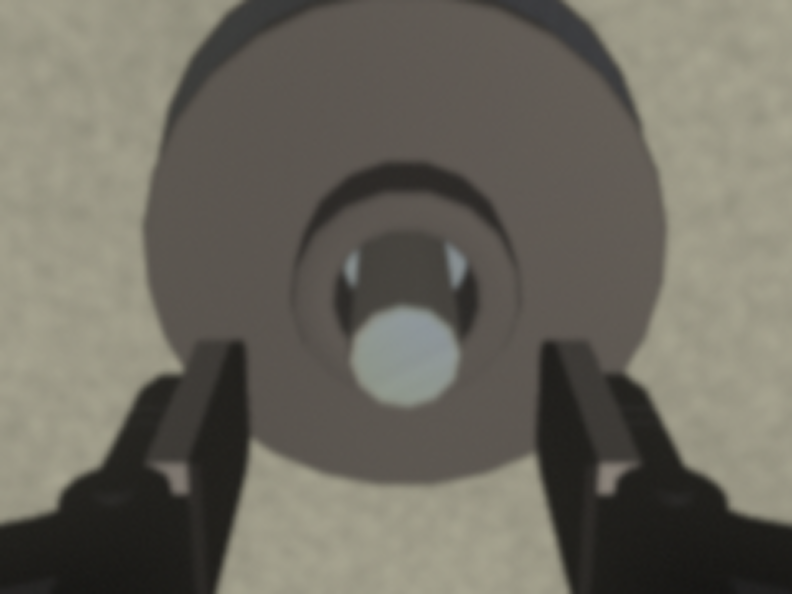

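>>> {"op": "arm_command", "data": {
  "targets": "0 2 10 0 0.002 0; 0 0 15 0 0 0; 0 0 11 0 0 0; 0 0 0 0 0 0; 0 0 0 0 0 0"
}}

```text
clock: 8.8
position: [0.4927, -0.1478, 0.0955]
ee_rot: [0.191, 0.982, 0.0, -0.001]
ft_force: [-0.5, 0.5, -0.3]
grip_width: 0.53
```

Run:
```python
from h import *
st(); p=cam('wrist','w6'); go(.4922,-.1485,.092); up('w6',(160,150,400,330),3.3,'w6z')
p=cam('scene','s6'); up('s6',(160,170,280,280),5.5,'s6z')
```

```text
t 8.8 pos [ 0.4927 -0.1478  0.0955] eul [[-0.927, 0.375, -0.002], [0.375, 0.927, 0.001], [0.002, 0.0, -1.0]] F [-0.48  0.51 -0.26] T [-0.   -0.01 -0.05] g 0.5296576924668595
need tool mm [ 0.3 -0.9  3.6] rotvec to level [ 0.0002 -0.0015 -0.    ]
```

View pics/w6z.png

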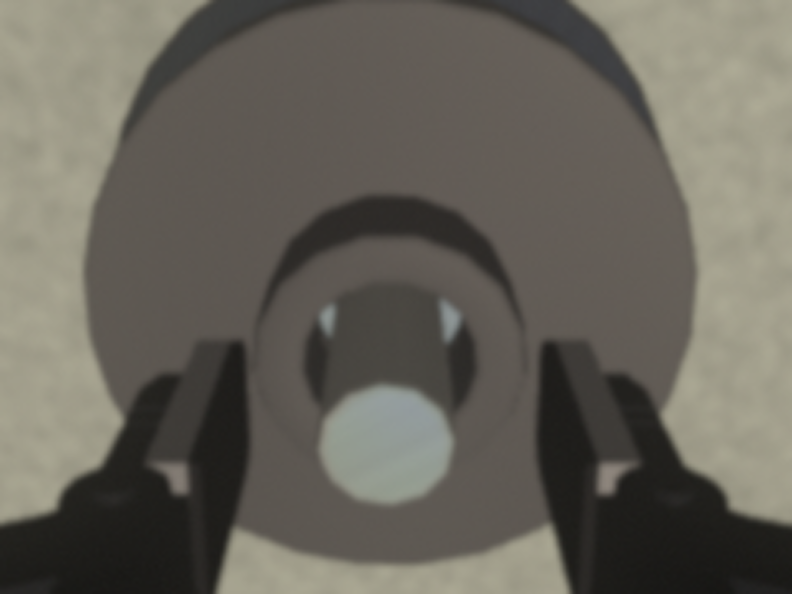

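View pics/s6z.png

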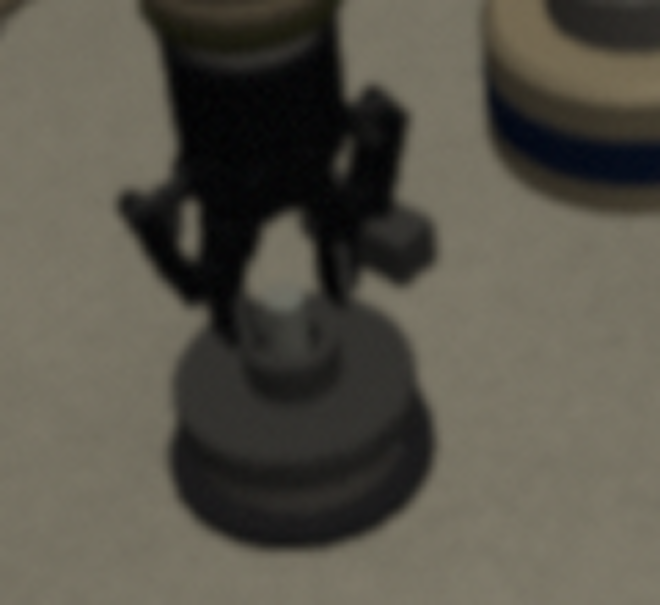

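>>> {"op": "arm_command", "data": {
  "targets": "0 0 2 0 0 0; 0 0 0 0 0 0",
  "grip": 45
}}

```text
clock: 9.15
position: [0.4925, -0.1476, 0.0932]
ee_rot: [0.191, 0.982, 0.0, -0.001]
ft_force: [0.6, -0.0, 0.4]
grip_width: 0.528
```

>>> {"op": "arm_command", "data": {
  "targets": "0 0 0 0 0 0; 0 0 0 0 0 0; 0 0 0 0 0 0; 0 0 0 0 0 0",
  "grip": 0,
  "squeeze": 55
}}

```text
clock: 9.65
position: [0.4926, -0.1478, 0.0936]
ee_rot: [0.191, 0.982, 0.0, -0.001]
ft_force: [-2.2, -0.0, 5.7]
grip_width: 0.214
```

Run:
```python
from h import *
st(); p=cam('wrist','w7'); up('w7',(160,150,400,330),3.3,'w7z')
```

```text
t 9.65 pos [ 0.4926 -0.1478  0.0936] eul [[-0.927, 0.375, -0.002], [0.375, 0.927, 0.001], [0.002, 0.0, -1.0]] F [-2.18 -0.03  5.66] T [-0.12  0.48 -0.04] g 0.21436483540622592
```

View pics/w7z.png

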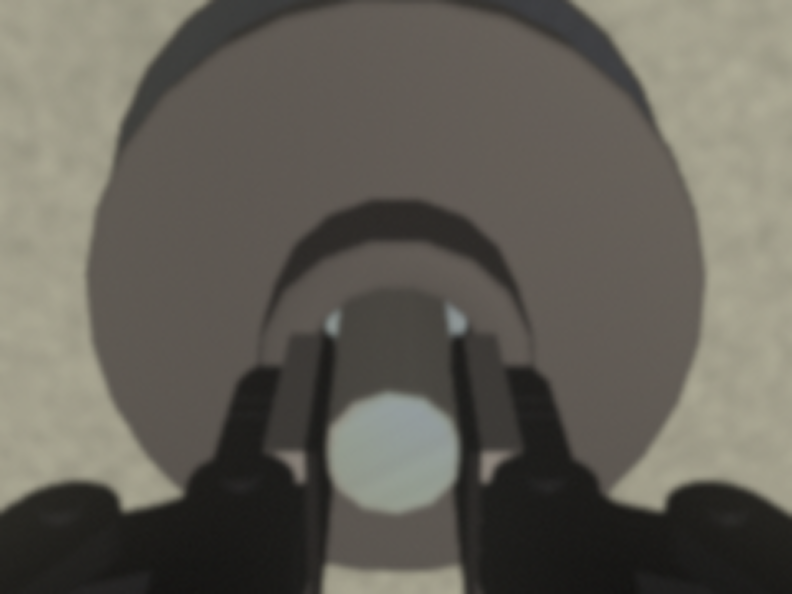

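>>> {"op": "arm_command", "data": {
  "targets": "0 0 0 0 0 0; 0 0 -4 0 0 0; 0 0 -8 0 0 0; 0 0 -10 0 0 0; 0 0 -10 0 0 0"
}}

```text
clock: 10.32
position: [0.4927, -0.1477, 0.1261]
ee_rot: [0.191, 0.982, 0.0, -0.001]
ft_force: [0.0, -0.3, -1.2]
grip_width: 0.213
```

>>> {"op": "arm_command", "data": {
  "targets": "0 0 -15 0 0 0; 0 0 -20 0 0 0; 0 0 -20 0 0 0; 0 0 -10 0 0 0; 0 0 0 0 0 0"
}}

```text
clock: 10.95
position: [0.493, -0.1478, 0.191]
ee_rot: [0.191, 0.982, 0.0, -0.0]
ft_force: [0.3, 0.1, -2.7]
grip_width: 0.208
```

Run:
```python
from h import *
st(); p=cam('scene','s8'); up('s8',(160,100,320,250),4,'s8z')
p=cam('wrist','w8'); up('w8',(120,130,420,330),2.6,'w8z')
```

```text
t 10.95 pos [ 0.493  -0.1478  0.191 ] eul [[-0.927, 0.375, -0.001], [0.375, 0.927, 0.001], [0.001, 0.001, -1.0]] F [ 0.35  0.11 -2.69] T [ 0.   -0.03  0.02] g 0.2082065866996005
```

View pics/s8z.png

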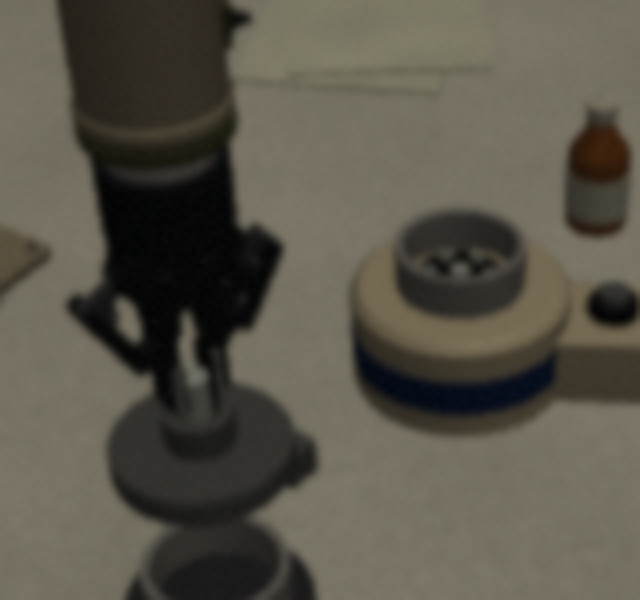

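View pics/w8z.png

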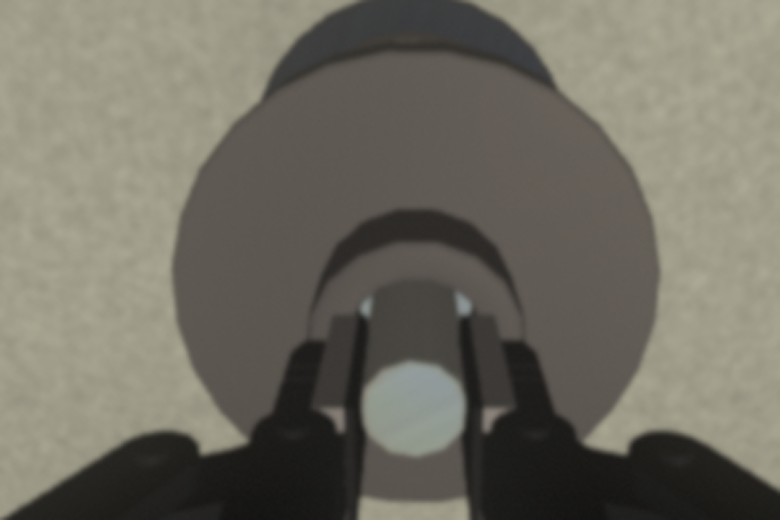

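Both lids came up together: the cover is nested, and the 2.7 N on the wrist matches 0.28 kg. Next I raise them and carry them to the mouth.

>>> {"op": "arm_command", "data": {
  "targets": "0 0 -15 0 0 0; 0 0 -15 0 0 0; 3 8 -5 0 0 0; 7 18 0 0 0 0; 9 24 0 0 0 0"
}}

```text
clock: 11.68
position: [0.4939, -0.0935, 0.2256]
ee_rot: [0.192, 0.981, 0.0, -0.001]
ft_force: [0.6, -0.2, -1.3]
grip_width: 0.206
```

>>> {"op": "arm_command", "data": {
  "targets": "10 26 0 0 0 0; 10 26 0 0 0 0; 10 26 0 0 0 0; 10 26 0 0 0 0; 10 26 0 0 0 0"
}}

```text
clock: 12.3
position: [0.4961, 0.0466, 0.2256]
ee_rot: [0.191, 0.982, 0.0, -0.001]
ft_force: [0.8, 0.1, -1.9]
grip_width: 0.211
```

>>> {"op": "arm_command", "data": {
  "targets": "10 26 0 0 0 0; 9 24 0 0 0 0; 7 18 0 0 0 0; 5 13 0 0 0 0; 0 0 0 0 0 0"
}}

```text
clock: 12.92
position: [0.4979, 0.1324, 0.2254]
ee_rot: [0.191, 0.982, 0.0, -0.001]
ft_force: [-0.4, -0.6, -2.3]
grip_width: 0.211
```

Run:
```python
from h import *
st(); p=cam('scene','s9'); up('s9',(200,60,380,220),3.7,'s9z'); go(.498,.159,.22)
p=cam('wrist','w9');p=cam('top','t9');up('t9',(160,160,280,280),5,'t9z')
```

```text
t 12.925 pos [0.4979 0.1324 0.2254] eul [[-0.927, 0.374, -0.002], [0.374, 0.927, 0.001], [0.002, -0.0, -1.0]] F [-0.41 -0.61 -2.28] T [-0.1   0.01 -0.02] g 0.21121160747242204
need tool mm [10.4 25.6  5.4] rotvec to level [-0.0004 -0.002   0.    ]
```

View pics/s9z.png

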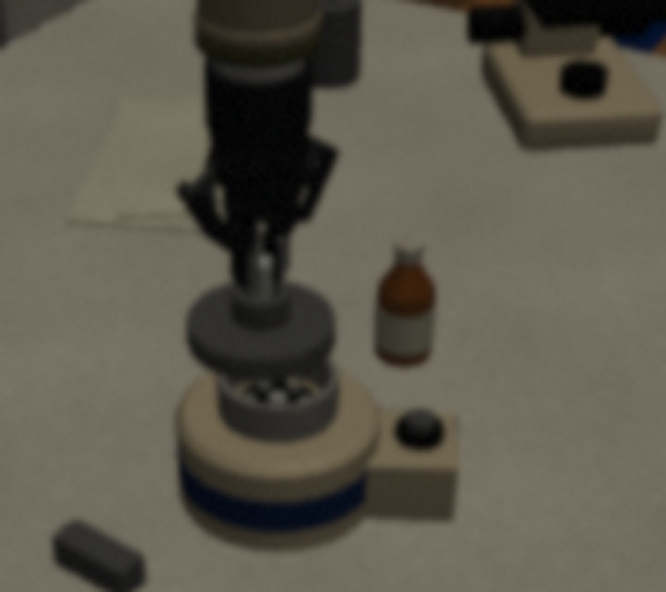

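View pics/w9.png

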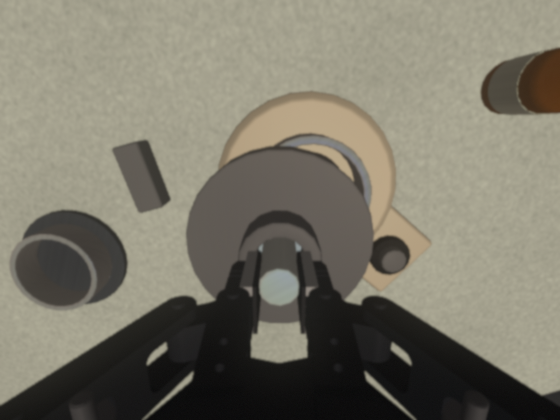

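Run:
```python
from h import *
p=cam('wrist','w10'); st()
im=cv2.resize(cv2.imread('pics/w10.png')[80:300,200:450],None,fx=3.2,fy=3.2,interpolation=cv2.INTER_CUBIC)
th=np.linspace(0,6.283,120)
def dr(c,z,r,col):
    a=np.array([w2p(p,[c[0]+r*np.cos(t),c[1]+r*np.sin(t),z]) for t in th]); a=((a-[200,80])*3.2+1.6).astype(int)
    cv2.polylines(im,[a],True,col,1)
for c,col in [((.498,.160),(0,255,0)),((.4968,.1557),(0,0,255))]:
    dr(c,.12,.05,col);dr(c,.085,.085,col)
dr((.6024,.2153),.082,.013,(0,255,0));dr((.600,.2108),.082,.013,(0,0,255))
cv2.imwrite('pics/w10z.png',im)
```

```text
t 13.125 pos [0.4982 0.1306 0.2255] eul [[-0.926, 0.377, -0.002], [0.377, 0.926, 0.001], [0.002, -0.0, -1.0]] F [ 0.02 -0.28 -2.1 ] T [ 0.01 -0.04 -0.02] g 0.21172328807785964
```

View pics/w10z.png

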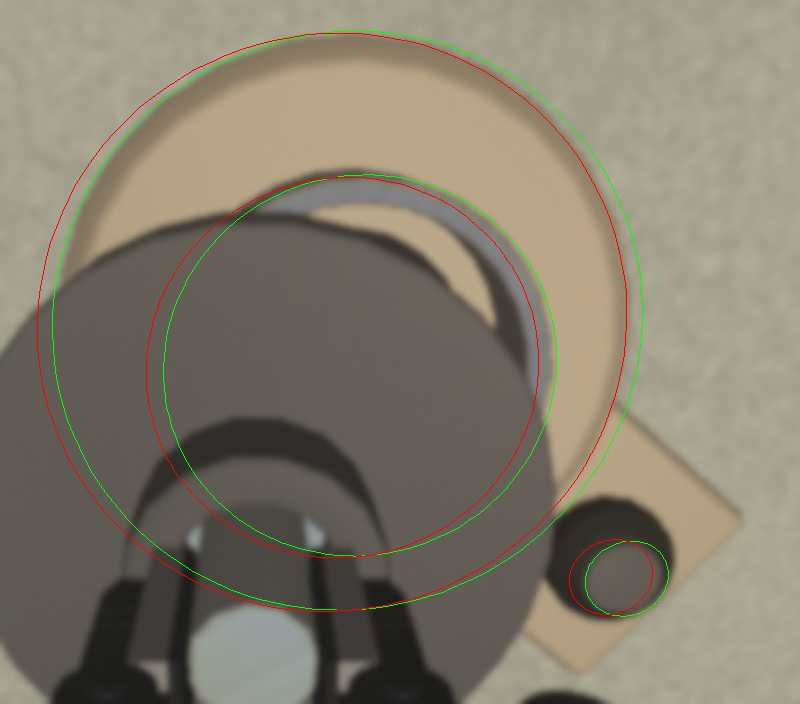

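>>> {"op": "arm_command", "data": {
  "targets": "5 10 0 0 0 0; 7 15 5 0 0 0; 0 0 12 0 0 0; 0 0 14 0 0 0; 0 0 0 0 0 0"
}}

```text
clock: 13.75
position: [0.4954, 0.1586, 0.1927]
ee_rot: [0.191, 0.981, -0.001, -0.002]
ft_force: [0.2, 0.3, -1.4]
grip_width: 0.208
```

Run:
```python
from h import *
st();p=cam('scene','s11'); up('s11',(220,90,340,210),5,'s11z'); go(.4968,.158,.1686)
p=cam('top','t11');up('t11',(160,160,280,280),5,'t11z')
```

```text
t 13.75 pos [0.4954 0.1586 0.1927] eul [[-0.927, 0.376, -0.005], [0.376, 0.927, -0.001], [0.004, -0.002, -1.0]] F [ 0.23  0.26 -1.36] T [-0.03 -0.03 -0.04] g 0.20765043392151267
need tool mm [-1.2 -0.3 25.1] rotvec to level [-0.0012 -0.003   0.    ]
```

View pics/s11z.png

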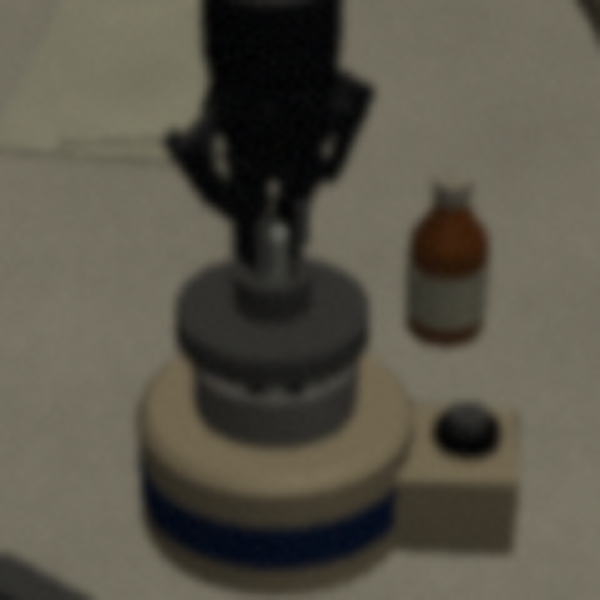

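>>> {"op": "arm_command", "data": {
  "targets": "-2 1 6 0 0.002 0; 0 0 6 0 0 0; 0 0 5 0 0 0; 0 0 0 0 0 0"
}}

```text
clock: 14.35
position: [0.4981, 0.1595, 0.177]
ee_rot: [0.191, 0.982, 0.0, -0.002]
ft_force: [0.2, 0.8, -2.0]
grip_width: 0.208
```

>>> {"op": "arm_command", "data": {
  "targets": "0 0 4 0 0 0; 0 0 2 0 0 0; 0 0 1 0 0 0; 0 0 0 0 0 0"
}}

```text
clock: 14.85
position: [0.4984, 0.1596, 0.1705]
ee_rot: [0.191, 0.982, 0.0, -0.002]
ft_force: [0.2, 0.6, -3.2]
grip_width: 0.207
```

>>> {"op": "arm_command", "data": {
  "targets": "0 0 1 0 0 0; 0 0 1 0 0 0; 0 0 0 0 0 0"
}}

```text
clock: 15.22
position: [0.4984, 0.1597, 0.1686]
ee_rot: [0.191, 0.982, 0.0, -0.002]
ft_force: [-0.1, 0.1, -1.2]
grip_width: 0.212
```

>>> {"op": "arm_command", "data": {
  "targets": "0 0 1 0 0 0; 0 0 1 0 0 0; 0 0 0 0 0 0"
}}

```text
clock: 15.6
position: [0.4984, 0.1597, 0.1685]
ee_rot: [0.191, 0.982, 0.001, -0.002]
ft_force: [-8.3, -2.7, 17.3]
grip_width: 0.21
```

Run:
```python
from h import *
st();p=cam('scene','s12'); up('s12',(220,90,340,210),5,'s12z')
p=cam('wrist','w12');up('w12',(120,90,420,330),2.5,'w12z'); st()
```

```text
t 15.6 pos [0.4984 0.1597 0.1685] eul [[-0.927, 0.375, -0.003], [0.375, 0.927, 0.002], [0.004, 0.001, -1.0]] F [-8.28 -2.67 17.28] T [-0.68  2.01  0.02] g 0.209683158567202
t 15.7 pos [0.4985 0.1597 0.1685] eul [[-0.927, 0.375, -0.003], [0.375, 0.927, 0.002], [0.004, 0.001, -1.0]] F [-8.78 -2.61 16.99] T [-0.76  2.03  0.04] g 0.20801413335223606
```

View pics/s12z.png

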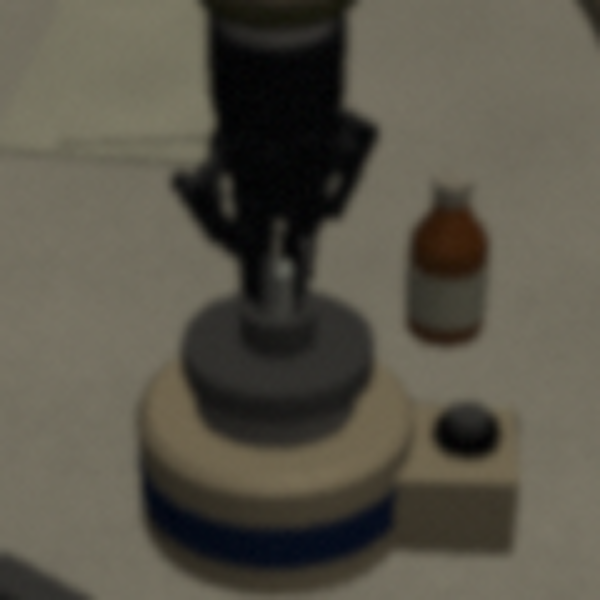

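View pics/w12z.png

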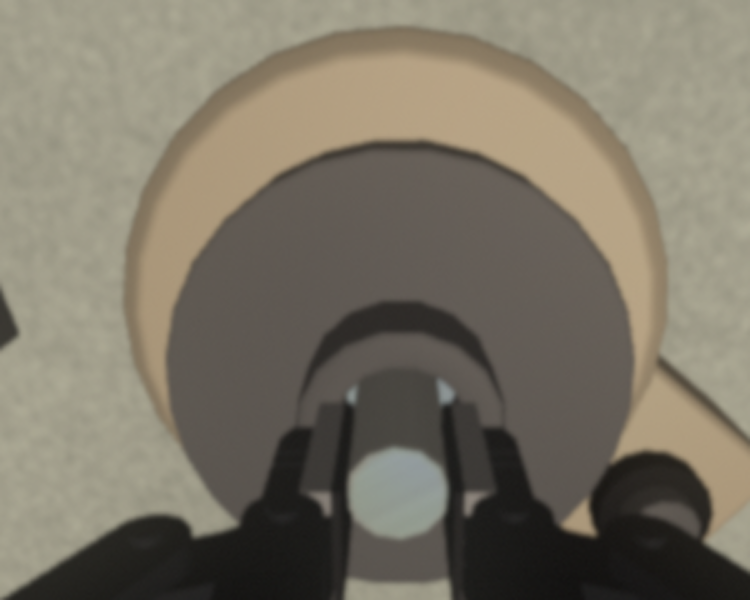

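Contact came at TCP z 0.1685, as predicted for home. I ease the push and let go.

>>> {"op": "arm_command", "data": {
  "targets": "0 0 -1 0 0 0; 0 0 0 0 0 0"
}}

```text
clock: 15.95
position: [0.4984, 0.1597, 0.1685]
ee_rot: [0.191, 0.982, 0.001, -0.002]
ft_force: [-5.4, -1.6, 10.1]
grip_width: 0.21
```

>>> {"op": "arm_command", "data": {
  "targets": "0 0 0 0 0 0; 0 0 0 0 0 0; 0 0 0 0 0 0; 0 0 0 0 0 0",
  "grip": 62
}}

```text
clock: 16.45
position: [0.4984, 0.1596, 0.1674]
ee_rot: [0.191, 0.982, 0.0, -0.002]
ft_force: [-0.4, -1.1, 0.7]
grip_width: 0.723
```

Run:
```python
from h import *
st();p=cam('wrist','w13');up('w13',(120,90,420,330),2.5,'w13z')
```

```text
t 16.45 pos [0.4984 0.1596 0.1674] eul [[-0.927, 0.375, -0.004], [0.375, 0.927, 0.002], [0.004, 0.0, -1.0]] F [-0.36 -1.14  0.73] T [-0.06  0.    0.02] g 0.7231719197712632
```

View pics/w13z.png

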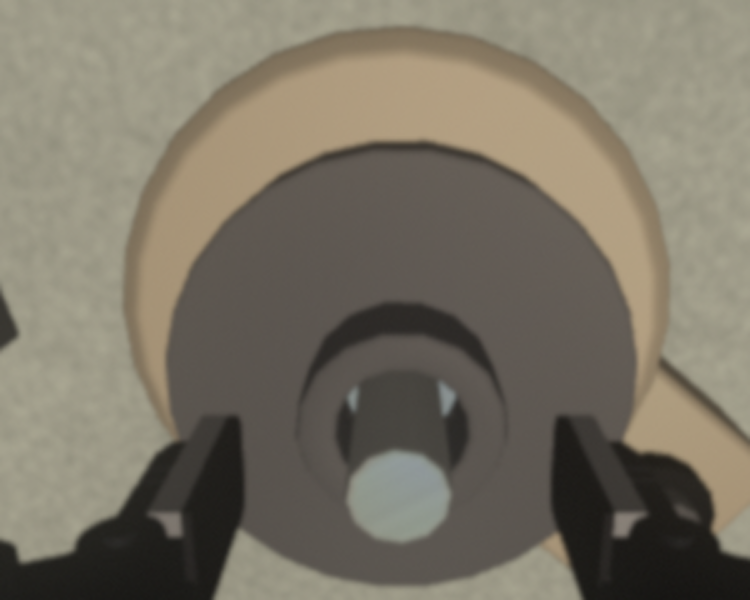

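>>> {"op": "arm_command", "data": {
  "targets": "0 0 8 0 0 0; 0 0 8 0 0 0; 0 0 6 0 0 0; 0 0 4 0 0 0; 0 0 0 0 0 0"
}}

```text
clock: 17.12
position: [0.4981, 0.1596, 0.1412]
ee_rot: [0.191, 0.982, 0.0, -0.002]
ft_force: [-0.2, 0.2, -1.1]
grip_width: 0.727
```

Run:
```python
from h import *
st();p=cam('wrist','w14');up('w14',(120,90,420,330),2.5,'w14z');p=cam('scene','s14'); up('s14',(220,90,340,210),5,'s14z')
```

```text
t 17.125 pos [0.4981 0.1596 0.1412] eul [[-0.927, 0.375, -0.004], [0.375, 0.927, 0.001], [0.004, -0.0, -1.0]] F [-0.23  0.18 -1.06] T [ 0.01 -0.03 -0.04] g 0.7265334872485049
```

View pics/w14z.png

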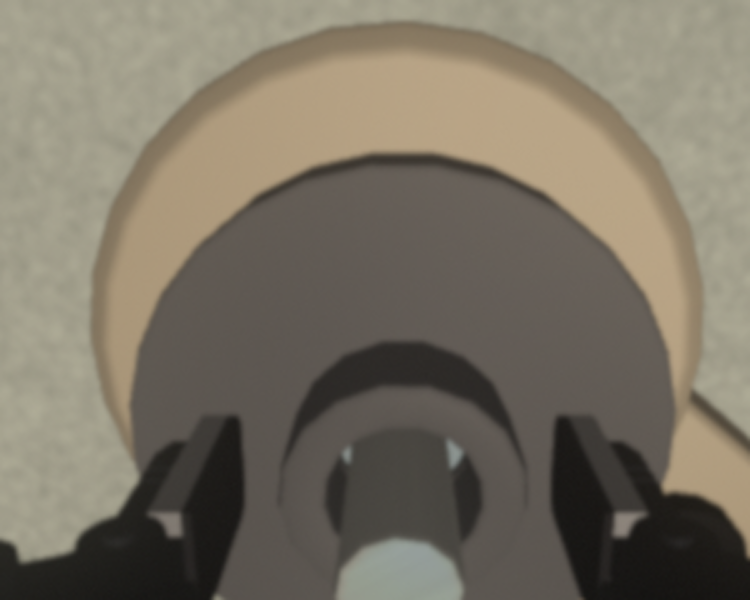

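View pics/s14z.png

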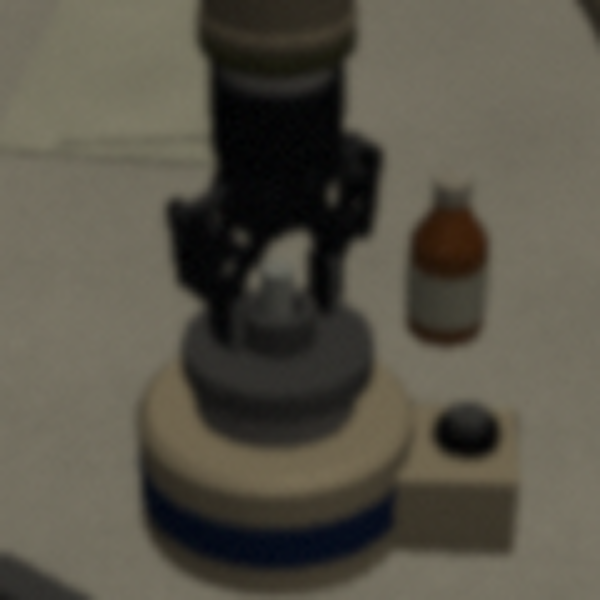

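Run:
```python
from h import *
o=manip.get_obs();p=cam('wrist');q=o['position'];print(w2p(p,[q[0],q[1],.155]),ray(p,281.5,287,.155)-q)
```

```text
[278.89354269 287.38841897] [0.00026075 0.0011687  0.01333035]
```

Aligned within about 1 mm, so I centre and close on the collar.

>>> {"op": "arm_command", "data": {
  "targets": "0 1 0 0 0.003 0; 0 0 0 0 0 0"
}}

```text
clock: 17.52
position: [0.4988, 0.1607, 0.1417]
ee_rot: [0.191, 0.982, 0.001, -0.003]
ft_force: [0.4, -0.7, -0.0]
grip_width: 0.728
```

>>> {"op": "arm_command", "data": {
  "targets": "0 0 0 0 0 0; 0 0 0 0 0 0; 0 0 0 0 0 0; 0 0 0 0 0 0; 0 0 0 0 0 0",
  "grip": 30,
  "squeeze": 50
}}

```text
clock: 18.15
position: [0.4988, 0.1606, 0.1421]
ee_rot: [0.191, 0.982, 0.001, -0.003]
ft_force: [-1.3, -0.8, 5.5]
grip_width: 0.528
```

Run:
```python
from h import *
st();p=cam('wrist','w15');up('w15',(120,90,420,330),2.5,'w15z');p=cam('scene','s15'); up('s15',(220,90,340,210),5,'s15z')
```

```text
t 18.15 pos [0.4988 0.1606 0.1421] eul [[-0.927, 0.376, -0.006], [0.376, 0.927, 0.003], [0.007, 0.0, -1.0]] F [-1.25 -0.78  5.5 ] T [-0.32  0.5  -0.07] g 0.5276725302760912
```

View pics/w15z.png

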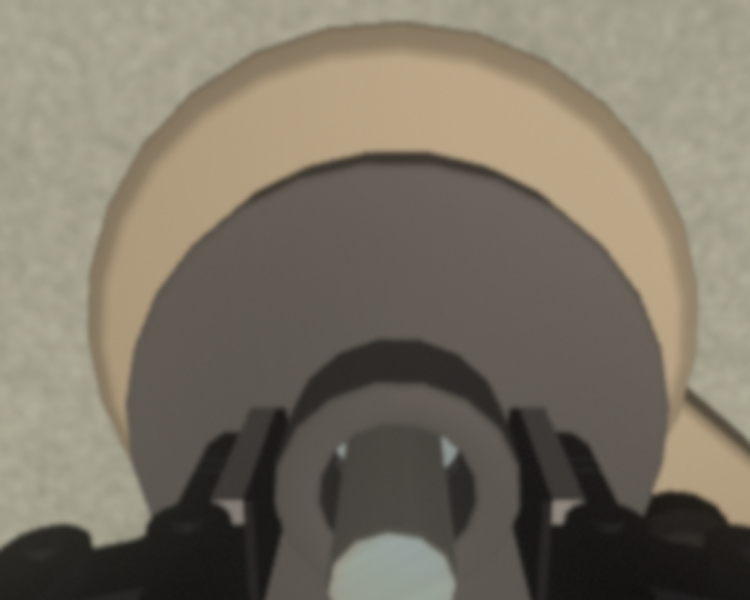

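View pics/s15z.png

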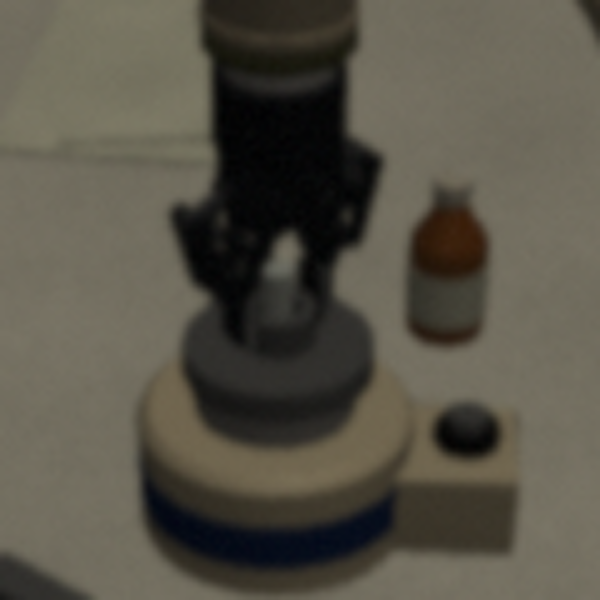

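>>> {"op": "arm_command", "data": {
  "targets": "0 0 -2 0 0 0; 0 0 -5 0 0 0; 0 0 -8 0 0 0; 0 0 -8 0 0 0; 0 0 0 0 0 0"
}}

```text
clock: 18.88
position: [0.4993, 0.1607, 0.1655]
ee_rot: [0.191, 0.982, 0.001, -0.003]
ft_force: [-0.4, -0.2, -1.8]
grip_width: 0.52
```

Run:
```python
from h import *
st();p=cam('scene','s16'); up('s16',(220,90,340,210),5,'s16z');p=cam('wrist','w16');up('w16',(120,90,420,330),2.5,'w16z')
```

```text
t 18.875 pos [0.4993 0.1607 0.1655] eul [[-0.927, 0.375, -0.005], [0.375, 0.927, 0.003], [0.006, 0.001, -1.0]] F [-0.41 -0.15 -1.78] T [-0.01  0.05 -0.01] g 0.5204823708294537
```

View pics/s16z.png

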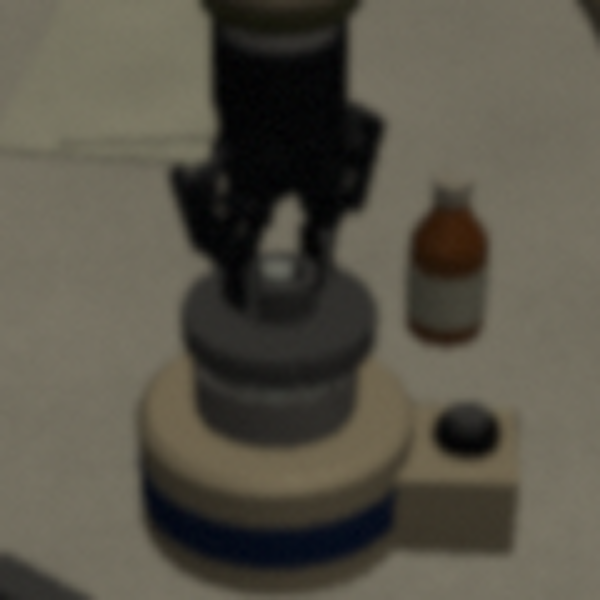

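View pics/w16z.png

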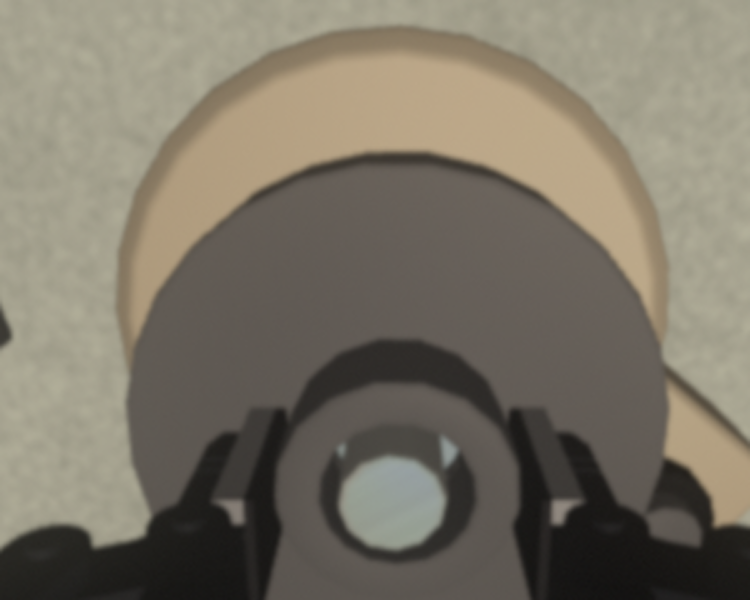

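>>> {"op": "arm_command", "data": {
  "targets": "0 0 -8 0 0 0; 0 0 -10 0 0 0; 0 0 -10 0 0 0; 0 0 -10 0 0 0; 0 0 -10 0 0 0"
}}

```text
clock: 19.6
position: [0.4992, 0.1604, 0.2134]
ee_rot: [0.191, 0.982, 0.001, -0.003]
ft_force: [-0.3, -0.3, -1.3]
grip_width: 0.522
```

>>> {"op": "arm_command", "data": {
  "targets": "0 0 -10 0 0 0; 0 0 -5 0 0 0; 0 0 0 0 0 0; 0 0 0 0 0 0"
}}

```text
clock: 20.1
position: [0.499, 0.1603, 0.2271]
ee_rot: [0.191, 0.982, 0.001, -0.004]
ft_force: [-0.3, 0.7, -1.2]
grip_width: 0.525
```

Run:
```python
from h import *
st();p=cam('scene','s17'); up('s17',(220,60,360,210),4.5,'s17z');p=cam('wrist','w17');up('w17',(120,90,420,330),2.5,'w17z'); st()
```

```text
t 20.1 pos [0.499  0.1603 0.2271] eul [[-0.927, 0.375, -0.007], [0.375, 0.927, 0.002], [0.007, -0.0, -1.0]] F [-0.29  0.74 -1.22] T [-0.02 -0.05  0.03] g 0.5252535850667497
t 20.2 pos [0.499  0.1603 0.2271] eul [[-0.927, 0.375, -0.007], [0.375, 0.927, 0.002], [0.007, -0.0, -1.0]] F [ 0.16  0.36 -0.77] T [ 0.02 -0.05 -0.01] g 0.522426849296997
```

View pics/s17z.png

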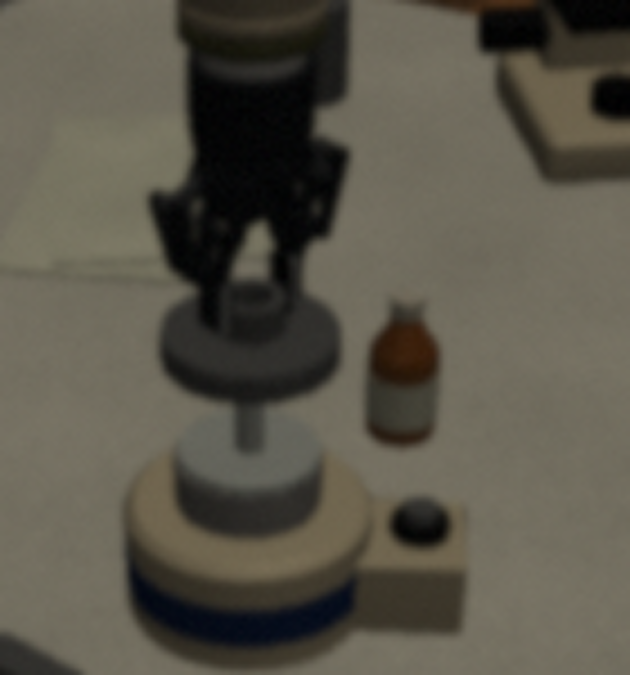

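View pics/w17z.png

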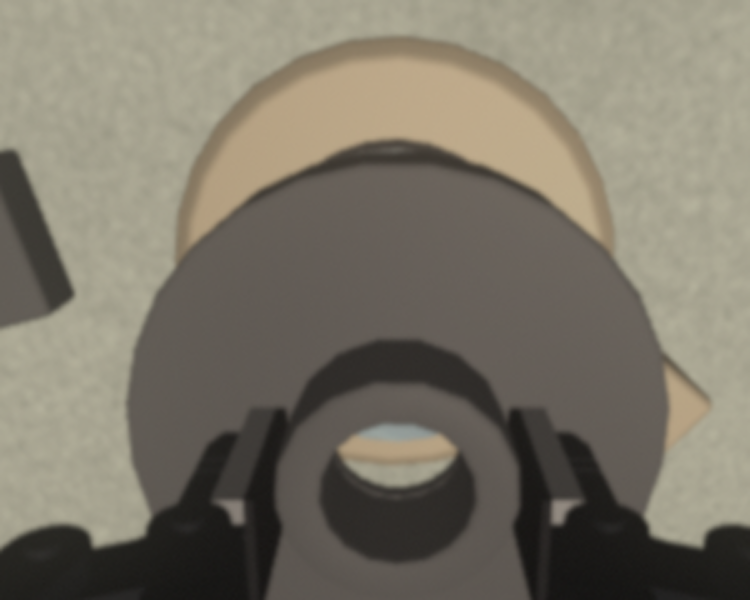

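The scene shows the cover level and held 85 mm above its seat. The stem stands free and the inner lid sits flat on the neck. The wrist load of about 1.2 N matches the cover alone, so I hand in.

Run:
```python
from h import *
st(); print(manip.hand_in()); st()
```

```text
t 20.2 pos [0.499  0.1603 0.2271] eul [[-0.927, 0.375, -0.007], [0.375, 0.927, 0.002], [0.007, -0.0, -1.0]] F [ 0.16  0.36 -0.77] T [ 0.02 -0.05 -0.01] g 0.522426849296997
the job is handed in; nothing more can be done
None
the job is handed in; nothing more can be done
```

The whole sequence was carried out and handed in at about 20 s of the 72 s allowed; hand-in gave no verdict.

- **Button:** I pressed it to its stop, with the force rising to about 23 N at the expected height, then released it. It looks up in the later pictures.
- **Lids onto the centrifuge:** I lifted both lids by the stem, with the wrist carrying 2.7 N, which matches both lids. I lowered them until they met firm contact at the predicted home height (TCP z 0.1685 m) before letting go.
- **Cover:** I gripped it by the collar and lifted it straight up 85 mm.

**Last checks:**
- The cover looks level and is still over the centrifuge. The grip is steady at about 45 mm.
- The wrist load read about 1.2 N, which matches the cover alone, though the final noisy sample read 0.8 N.
- The inner lid sits flat in the mouth with its stem free.
- The slide box and bottle look unmoved in the last pictures; I did not check the pen pot or swab jar at the end.

**Disagreement:** the top and wrist cameras differed by about 4 mm on the button and mouth positions. I used values in between, and the lids went in with almost no side force on the way down. When I pushed at the bottom to confirm contact, the sensor showed about 8 N sideways; the button press had shown the same reading. It was gone once I let go.

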